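Put the cordless microphone on charge

TASK

Lift the cordless hand microphone up and off the clip it hangs from and set it down upright, all the way in, in the pocket of the charging dock, with its grille facing the dock's low front. Carry it all the way, do not drop it in. Leave the handheld radio hanging on its clip and the other things on the desk where they are.

Things in the scene. Friction and masses are not known exactly. Their poses are not given: they have to be found in the camera images.
- hanger: Fixed dark steel power-supply box, 100 (x) x 260 (y) x 65 (z) mm, with two identical steel clips standing in front of its +x face. Origin: centre of the box's underside, on the desk; x points out of its front, z up. The microphone hangs from one clip, the radio from the other; either may be on either side.
- clip_right (a point): Middle of the slot floor of the clip at y = -70 mm on the hanger, 68 mm in front of its origin, 85 mm above the desk. The clip is an upright plate, 36 mm wide, 4 mm thick, with a 12 mm wide slot open at the top; prong tops 101 mm above the desk. Something hanging must rise 25 mm to come free. Axes as the hanger's.
- clip_left (a point): The same for the clip at y = +70 mm.
- mic: Loose cordless hand microphone, grey plastic, 100 mm tall, 30 mm deep (x); lower part 42 mm wide (y), head (58 to 100 mm height) 50 mm wide with flat parallel sides, free to grip from above. 0.13 to 0.25 kg. Origin: centre of its underside; x out of its front (grille), z to its top. Hanging, it faces as the hanger does, leans a few degrees, underside 21 mm above the desk.
- mic_stud (a point): Neck of the steel button stud on the microphone's back, by which it hangs: 68 mm above and 17.5 mm behind the microphone's origin. The neck (8 mm diameter) sits in the clip's slot, its head (18 mm diameter, 3 mm thick) behind the clip plate; the stud ends 23.5 mm behind the microphone's origin.
- mic_grille (a point): Centre of the microphone's grille, on its front face: 15 mm in front of (x) and 80 mm above the microphone's origin.
- radio: Loose black handheld radio hanging by a like stud from the other clip, to be left there: 30 x 50 x 125 mm with a stub antenna (12 mm thick) and a knob on top, 165 mm tall in all. Origin: centre of its underside, 21 mm above the desk; x out of its front, z up.
- dock: Fixed black charging dock with a dark grey pocket, on the desk. Origin: underside of its rear housing (85 x 78 mm, 50 mm high); x points to its low front, z up. The pocket is in front of the housing, centred 70 mm along x from the origin.
- dock_floor (a point): Centre of the pocket's floor, 12 mm above the desk; axes as the dock's. Pocket 38 mm (x) by 50 mm (y), upright walls with sloping lips, 4 mm to spare all round the microphone's foot (30 x 42 mm). Front wall about 35 mm, sides about 40 mm, back 36 mm above the desk, then the 50 mm high housing from 30 mm behind the pocket's centre.
- battery: Loose black battery pack lying flat, 55 x 95 x 24 mm; origin at the centre of its underside. Leave alone.
- drink: Loose small amber bottle, 44 mm diameter, 105 mm tall; origin at the centre of its underside. Leave alone.
- mug: Loose white mug, 78 mm diameter, 85 mm tall; origin at the centre of its underside. Leave alone.
Mind the look-alikes: they are no part of the job. Leave any purple or yellow look-alike of the mic alone.

How it is judged:
On the way, in this order (a step that is already met when the one before it is completed fails the run):
1. the microphone is held by the fingers, lifted clear of its clip (contact force between the fingers and mic above 1 N and contact force between mic and hanger below 0.1 N and z of mic in the frame of hanger above 0.041 m), for 0.1 s.
2. the fingers still hold the microphone with its foot in the dock's pocket (less than 18 mm above the pocket's floor) (contact force between the fingers and mic above 1 N and z of mic in the frame of dock_floor below 0.018 m and x of mic in the frame of dock_floor between -0.01 and 0.01 m and y of mic in the frame of dock_floor between -0.01 and 0.01 m), for 0.05 s.
At the end, for the whole second after the job is handed in: The microphone stands in the dock's pocket: its underside within 8 mm of the pocket's centre along each axis and on the pocket's floor (-3 to +4 mm), upright within 0.12 rad, its grille towards the dock's low front, at rest; the radio still hangs within 20 mm of where it was (x of mic in the frame of dock_floor between -0.008 and 0.008 m and y of mic in the frame of dock_floor between -0.008 and 0.008 m and z of mic in the frame of dock_floor between -0.003 and 0.004 m and angle between mic's own z axis and vertical below 0.12 rad and x of mic_grille in the frame of dock_floor above 0 m and linear speed of mic below 0.02 m/s and distance of radio from where it was at the start of the episode below 0.02 m); the robot touches nothing.
It fails at once if the radio is moved more than 20 mm on its clip (distance of radio from where it was at the start of the episode above 0.02 m).
It fails at once if the microphone falls freely (faster than 0.6 m/s with no finger on it) (linear speed of mic above 0.6 m/s and contact force between the fingers and mic below 0.1 N).
It fails at once if the battery pack, the bottle or the mug is moved more than 30 mm (distance of any of battery, drink, mug from where it was at the start of the episode above 0.03 m).
It also fails if it takes over 45 s, if anything falls off the work surface, if the arm or the gripper's body presses on something with over 40 N, if the wrist force passes 120 N, or if a joint passes its speed limit or range.

ROBOT

A 7-joint arm with a two-finger parallel gripper is mounted at the origin on the work surface. World frame = base frame: x ahead of the robot, y to its left, z up, the work surface at z = 0. Lengths are in m, angles in rad, forces in N, time in s.
With the tool pointing down it reaches from about 0.4 to 0.9 m from the base axis. Payload 5.6 kg.
Tool frame: the origin (TCP) lies between the finger pads; the fingertips stand robot.nose_length ahead of it and the grasp point (between the pads) lies 2 mm behind it (robot.nose_length is the distance from the TCP to the fingertips, in m); z points along the fingers, y is the line along which they close (so a half turn about z gives the same grasp; the last joint's range is limited). The gripper opens to 92 mm and grips with 3 to 60 N. Pads are 20 mm wide; open, the fingers measure 128 mm over their backs; the gripper's body (75 mm by 189 mm) begins 69 mm behind the grasp point.
Start: joints at [1.24, 0.468, -0.012, 1.603, 0.006, 1.071, -0.056], TCP at [0.184, -0.623, 0.232] pointing down, gripper open.
Joint ranges: [-2.53, 2.53], [-0.31, 2.02], [-1.57, 1.55], [0.28, 2.44], [-1.29, 4.43], [0.15, 1.84], [-2.92, 2.92]. Speed limits (rad/s): [2.57, 2.57, 3.14, 3.14, 3.14, 3.14, 3.14].

INTERFACE

Orientations are given as a rotation vector (axis times angle).
In Python, from plant import monitor, viewer, job_done, robot gives the robot as it stands.
- The arm moves only by the shell command python3 -m creep 'ROWS' [OPENING]. ROWS is JSON, a list of rows, each an object with "linear": the shift along the tool's x, y, z in units of 40 mm (1.0 is 40 mm), a list of three; "roll": the turn about the tool's z in units of 10 degrees (1.0 is 10 degrees). In form: [{"linear": [x, y, z], "roll": roll}, ...]. A call has 1 to 12 rows; each row shifts and turns the commanded pose from where the row before left it, along the tool's axes as they then stand; what a row does not reach is not made up. A row lasts 1/8 s, in which the tool goes at most 62.5 mm and 10.7 degrees, less where a joint would pass 70% of its speed; a pose out of reach is approached as far as the arm can. A call is refused whole if a number of a shift passes 1 or a number of a turn 1, either way. A call with a gripper value outside its range is refused whole. OPENING is the opening, from 0 (shut) to 1 (fully open), set as the call begins (- or left out, the last holds). The fingers move at their own pace and stop on an object; the grip force is fixed at half the most. Time passes only in rows, so rows that do not move let the fingers close. It gives the time, the measured TCP pose, the force, the opening and the grip force at its end, in the units of the state.
- monitor.get_obs(): the state, without advancing time (a new reading comes with each control period).
- viewer.grab_frame(name): name is "scene" or "top" or "wrist"; returns a dict with "img" (384x512x3 uint8, blue, green, red), "z_map" (384x512 float32, m along the optical axis (not along the pixel's ray), 0 where there is no reading), "fovy" (degrees; the focal length in pixels is half the picture's height over the tangent of half this angle, whatever the lens; pixels are square), "cx", "cy" (the principal point, pixels), "k1" (the pictures are not rectified: a ray, as slopes to the right and down, at radius r is drawn at 1 + k1 r^2 times it, then the intrinsics apply), "pose" (4x4, takes a point from camera to world coordinates). Camera axes: x right, y down, z forward; pixel columns grow to the right and rows downward; lengths in m; the calibration is good to about 2 mm. A picture is of the moment at which its call begins.
- job_done(): hands the job in; it is judged then, once.
The state is a dict: "time": time; "joint_pos": joint angles; "qd": joint speeds; "joint_torque": joint torques, N m; "position": TCP position; "eef_rot": TCP orientation; "force": force on the tool from outside, world axes, zero at the start; "torque": the same for the moment, N m; "grip_width": finger opening in m; "grasp_force": force on a finger pad.
Only numpy, scipy, OpenCV 4.12 (cv2) and the standard library are available. Lean on these libraries where they do the work, as an engineer would, in place of code of your own. Each camera call takes 0.05 s, during which the arm holds its last target. There are 200 camera calls.

## Working session

There is one attempt and no reset: what is moved stays moved. The work goes in short steps, Python scripts to look and compute and a shell command to move; the robot and the scene stay as the last step left them, time stands still between calls to the robot, and variables do not carry over. Pictures are saved under pics/ and viewed, at most 10 in all, crops included, and the job is handed in when it is done.

```bash
mkdir -p pics; ls
cat > h.py <<'E'
import numpy as np, cv2, pickle
from plant import monitor, viewer, robot
def grab(n):
    f=viewer.grab_frame(n); pickle.dump(f,open(f'pics/{n}.pkl','wb')); return f
def K(f):
    h=f['img'].shape[0]; F=h/2/np.tan(np.radians(f['fovy'])/2)
    return np.array([[F,0,f['cx']],[0,F,f['cy']],[0,0,1.]]), np.array([f['k1'],0,0,0.])
def cloud(f):
    k,d=K(f); h,w=f['z_map'].shape
    u,v=np.meshgrid(np.arange(w),np.arange(h))
    p=cv2.undistortPoints(np.stack([u,v],-1).reshape(-1,1,2).astype(float),k,d).reshape(h,w,2)
    z=f['z_map']; c=np.dstack([p[...,0]*z,p[...,1]*z,z])
    P=c@f['pose'][:3,:3].T+f['pose'][:3,3]; P[z<=0]=np.nan
    return P
def proj(f,P):
    k,d=K(f); T=np.linalg.inv(f['pose'])
    return cv2.projectPoints(np.atleast_2d(P).astype(float),cv2.Rodrigues(T[:3,:3])[0],T[:3,3],k,d)[0].reshape(-1,2)
E
python3 - <<'E'
from h import *
fs=[grab(n) for n in('scene','top')]
cv2.imwrite('pics/a.png',cv2.resize(np.vstack([f['img'] for f in fs]),None,fx=.78,fy=.78))
for n,f in zip('st',fs): cv2.imwrite(f'pics/{n}.png',cv2.resize(f['img'],(800,600)));print(f['fovy'],f['k1'],f['pose'].round(3).tolist())
print(monitor.get_obs(),robot.nose_length)
E
```

```text
pics
47.5665457627846 -0.06666978436772143 [[-0.757, 0.36, -0.546, 1.22], [0.654, 0.439, -0.617, 0.695], [0.017, -0.823, -0.567, 0.741], [0.0, 0.0, 0.0, 1.0]]
45.69382481035964 -0.18818361855197988 [[-0.013, -0.997, 0.083, 0.478], [-1.0, 0.014, 0.01, -0.018], [-0.011, -0.082, -0.997, 1.514], [0.0, 0.0, 0.0, 1.0]]
{'time': 0.1, 'joint_pos': array([ 1.23998017,  0.46828414, -0.01159002,  1.60350749,  0.00599491,
        1.07137262, -0.05631005]), 'qd': array([-6.87230692e-05, -1.26009442e-03, -9.97362434e-04, -2.50688600e-03,
        8.45262925e-04,  5.08875131e-04, -1.68527820e-03]), 'joint_torque': array([ 2.24654759e-03, -5.21641624e+01, -1.19296039e-02, -2.44367123e+01,
       -5.67965198e-02,  1.40188396e-02,  3.64219750e-05]), 'position': array([ 0.18430425, -0.62282427,  0.23074874]), 'eef_rot': array([-3.10765272e+00, -4.50188934e-01,  5.21593062e-04]), 'force': array([-0.03479723,  0.5157024 ,  0.33099601]), 'torque': array([-0.01065473,  0.01210961, -0.02959794]), 'grasp_force': 0.0, 'grip_width': 0.09179248531977338} 0.017
```

View pics/s.png

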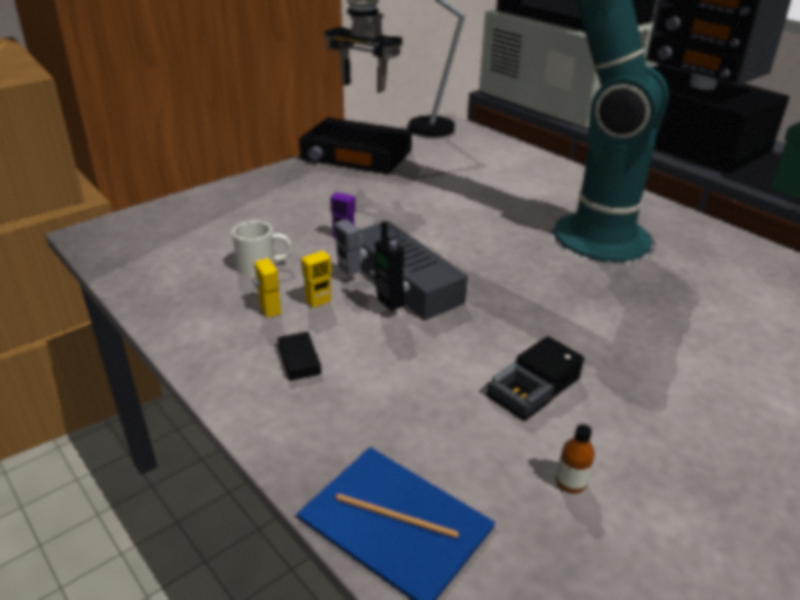

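View pics/t.png

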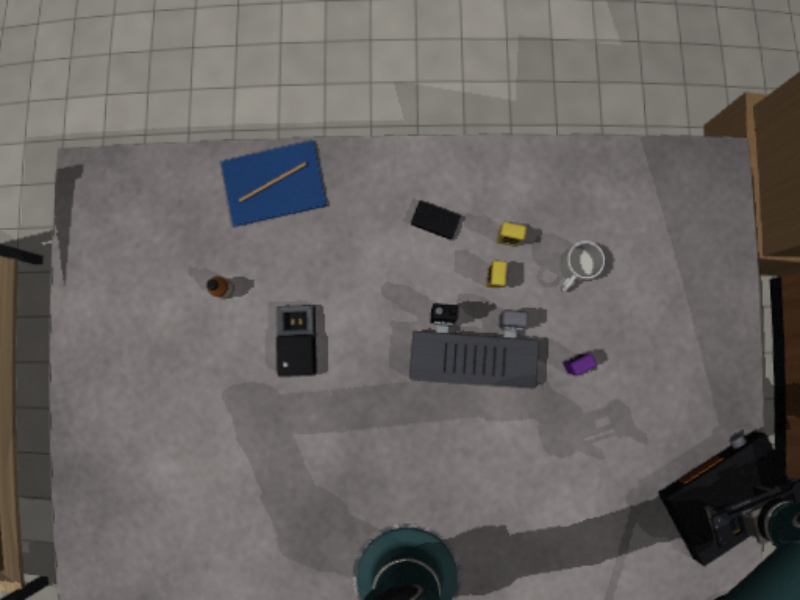

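Scene picture (800×600): the hanging devices are the grey mic at about (348,248) and the black radio at (390,270). The look-alikes are purple (343,213), yellow (268,288) and yellow (317,280). In the top picture, grey is at (513,320), the radio at (443,314), the dock at (297,340) with its pocket at (296,320), yellow at (498,273) and (513,233), and purple at (580,364). Only the grey one hangs on a clip and matches the description, so it is the mic. I'll confirm that with a crop and measure.

Run:
```python
from h import *
s,t=[pickle.load(open(f'pics/{n}.pkl','rb')) for n in('scene','top')]
c1=s['img'][110:230,170:310]; c2=t['img'][170:260,250:400]
cv2.imwrite('pics/crop.png',np.hstack([cv2.resize(c1,(400,343)),cv2.resize(c2,(400,343))]))
C={'s':cloud(s),'t':cloud(t)}
def rect(name,view,lo,hi,zr):
    P=C[view].reshape(-1,3); m=(P[:,0]>lo[0])&(P[:,0]<hi[0])&(P[:,1]>lo[1])&(P[:,1]<hi[1])&(P[:,2]>zr[0])&(P[:,2]<zr[1])
    q=P[m]
    if len(q)<5: print(name,view,len(q));return
    (c,w,a)=cv2.minAreaRect((q[:,:2]*1000).astype(np.float32)); print(name,view,len(q),np.round(c,1),np.round(w,1),round(a,1),'med',(np.median(q,0)*1000).round(1),'zmax',(q[:,2].max()*1000).round(1))
def at(u,v): return C['t'][int(v*.64),int(u*.64)]
for n,u,v in [('mic',513,318),('radio',440,314),('hanger',475,370),('housing',297,358),('pocket',296,321),('bottle',217,287),('mug',602,262),('batt',436,220),('yel',498,273),('purple',580,364)]: print(n,at(u,v).round(3))
m=at(513,318);h=at(475,370);d=at(297,358)
for v in 'st':
    rect('hanger',v,h[:2]-.17,h[:2]+.17,(.055,.072))
    rect('mictop',v,m[:2]-.04,m[:2]+.04,(.112,.135))
    rect('house',v,d[:2]-.07,d[:2]+.07,(.044,.056))
    rect('dockall',v,d[:2]-.13,d[:2]+.13,(.025,.056))
    rect('pocketfloor',v,at(296,321)[:2]-.025,at(296,321)[:2]+.025,(.005,.02))
```

```text
mic [ 0.543 -0.217  0.12 ]
radio [ 0.552 -0.071  0.159]
hanger [ 0.442 -0.146  0.064]
housing [0.468 0.22  0.045]
pocket [0.548 0.228 0.014]
bottle [0.615 0.377 0.103]
mug [ 0.658 -0.411  0.078]
batt [ 0.758 -0.073  0.028]
yel [ 0.635 -0.19   0.101]
purple [ 0.451 -0.354  0.098]
hanger s 1406 [ 489.1 -145.7] [266.3 154.4] 85.3 med [469.5 -91.6  66.2] zmax 71.9
mictop s 119 [ 545. -223.] [56.6 32.2] 85.0 med [ 548.5 -215.4  120.3] zmax 124.3
house s 706 [476.4 226.4] [88.1 79.5] 0.7 med [482.  229.6  50.7] zmax 55.1
dockall s 1395 [508.3 227.2] [152.   80.3] 0.8 med [512.8 232.5  44.4] zmax 55.1
pocketfloor s 115 [539.7 221.9] [25.7 41.4] 8.6 med [537.7 221.1  13.6] zmax 19.6
hanger t 2571 [ 512.1 -148.7] [259.8 203. ] 84.8 med [ 462.2 -142.2   64.4] zmax 71.9
mictop t 145 [ 543.2 -219.9] [44.4 31.1] 88.5 med [ 542.7 -219.5  119.4] zmax 126.8
house t 579 [475.3 225. ] [88.2 79. ] 2.8 med [474.7 225.1  49.6] zmax 55.9
dockall t 908 [505.1 225.9] [149.  80.] 2.4 med [494.1 223.1  47.3] zmax 55.9
pocketfloor t 155 [546.2 230.2] [36.7 44.6] 0.0 med [547.6 231.1  12.2] zmax 19.9
```

View pics/crop.png

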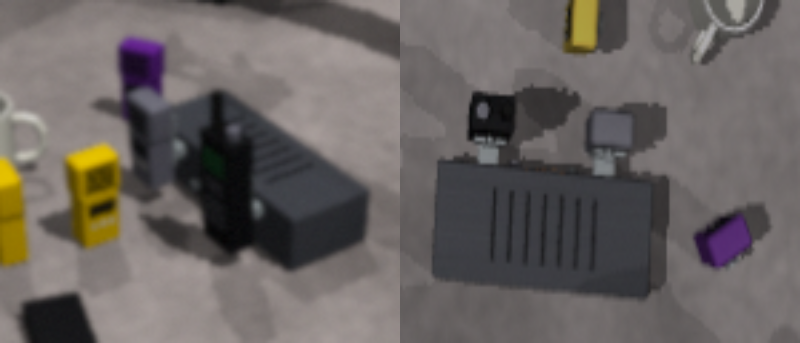

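The crop confirms it: the grey unit (left half about (150,135), right half (610,130)) hangs by its stud from the clip. The purple and yellow ones stand free on the desk. Next I'll raise the arm, align it and approach above the mic.

```bash
python3 -m creep '[{"linear":[0,0,-0.5],"roll":1},{"linear":[0,0,-0.5],"roll":1},{"linear":[0,0,-0.5],"roll":0.15}]' 1; python3 -m creep '[{"linear":[0.74,-0.98,0],"roll":0},{"linear":[0.74,-0.98,0],"roll":0},{"linear":[0.74,-0.98,0],"roll":0},{"linear":[0.74,-0.98,0],"roll":0},{"linear":[0.74,-0.98,0],"roll":0},{"linear":[0.74,-0.98,0],"roll":0},{"linear":[0.74,-0.98,0],"roll":0},{"linear":[0.74,-0.98,0],"roll":0},{"linear":[0.74,-0.98,0],"roll":0},{"linear":[0.74,-0.98,0],"roll":0},{"linear":[0.5,-0.7,0],"roll":0},{"linear":[0,0,0],"roll":0}]'
python3 - <<'E'
from h import *
f=grab('wrist'); P=cloud(f)
cv2.imwrite('pics/w1.png',f['img']); print(f['pose'].round(3).tolist(),f['k1'])
E
```

```text
time: 0.48
position: [0.1844, -0.623, 0.2916]
eef_rot: [-3.137, 0.141, 0.001]
force: [0.4, -0.1, 0.2]
grip_width: 0.092
grasp_force: 0.0
time: 1.98
position: [0.5374, -0.2292, 0.291]
eef_rot: [-3.137, 0.128, 0.001]
force: [-0.3, -0.6, 0.3]
grip_width: 0.0921
grasp_force: 0.0
[[-0.082, -0.96, -0.267, 0.613], [-0.997, 0.078, 0.024, -0.236], [-0.002, 0.268, -0.963, 0.443], [0.0, 0.0, 0.0, 1.0]] -0.03981487857518069
```

View pics/w1.png

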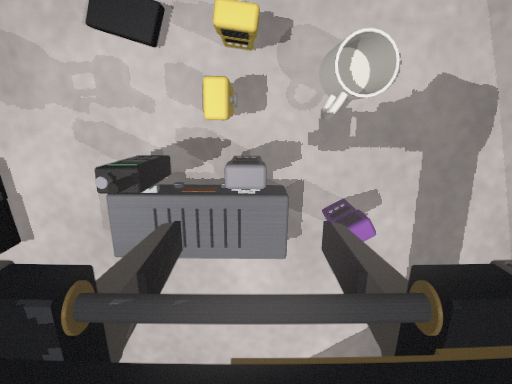

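Wrist view: the mic head is at (246,175) with its top and front visible. The radio is at (135,172) and the hanger below it at (200,220). I'll now measure the mic precisely.

Run:
```python
from h import *
f=pickle.load(open('pics/wrist.pkl','rb')); P=cloud(f)
Q=P[150:192,218:275].reshape(-1,3)
top=Q[(Q[:,2]>.112)&(Q[:,2]<.13)]
print(len(top),top.mean(0).round(4),np.percentile(top,[2,98],axis=0).round(4).tolist(),[np.round(x,1) for x in cv2.minAreaRect((top[:,:2]*1000).astype(np.float32))])
n=np.linalg.lstsq(np.c_[top[:,:2],np.ones(len(top))],top[:,2],rcond=None)[0];print('top plane',n.round(3))
# front face
fr=Q[(Q[:,2]<.112)&(Q[:,2]>.03)&(Q[:,0]>top[:,0].mean())]
print('front',len(fr)); print(np.linalg.lstsq(np.c_[fr[:,1:],np.ones(len(fr))],fr[:,0],rcond=None)[0].round(3) if len(fr)>10 else '')
H=P[185:260,105:295].reshape(-1,3);H=H[(H[:,2]>.058)&(H[:,2]<.070)]
# front edge fit and rect of hanger
print('hanger',[np.round(x,1) for x in cv2.minAreaRect((H[:,:2]*1000).astype(np.float32))],H[:,2].mean())
# side edges by image: mic silhouette via edges, rows 165-187
g=cv2.cvtColor(f['img'],6).astype(int)
for r in (168,174,180,185): print(r,g[r,216:276].tolist())
print(np.abs(np.diff(P[176,218:275,2])).argmax()+218)
```

```text
1053 [ 0.5451 -0.2221  0.1188] [[0.5302, -0.2457, 0.1139], [0.5592, -0.1983, 0.1209]] [array([ 544.6, -222. ]), array([50. , 29.5]), np.float64(85.2)]
top plane [-0.08   0.01   0.165]
front 235
[0.092 0.034 0.576]
hanger [array([ 463.2, -145.1]), array([259.3, 100.7]), np.float64(85.2)] 0.06428805467076794
168 [163, 164, 165, 164, 163, 164, 163, 162, 129, 142, 150, 160, 163, 162, 163, 162, 161, 159, 160, 162, 160, 159, 160, 160, 158, 159, 160, 160, 156, 160, 156, 157, 158, 157, 156, 157, 155, 155, 155, 155, 157, 154, 156, 155, 155, 155, 157, 149, 133, 120, 112, 126, 130, 128, 128, 129, 128, 130, 129, 128]
174 [167, 166, 165, 161, 161, 162, 160, 160, 138, 143, 150, 160, 164, 165, 166, 166, 166, 164, 166, 165, 165, 164, 163, 165, 164, 163, 163, 161, 164, 163, 164, 162, 163, 162, 163, 162, 162, 162, 162, 161, 161, 161, 162, 162, 161, 161, 162, 151, 136, 124, 110, 122, 125, 121, 125, 126, 126, 180, 183, 185]
180 [104, 105, 106, 105, 105, 107, 104, 104, 103, 140, 148, 156, 164, 165, 166, 165, 164, 163, 164, 164, 162, 165, 164, 163, 163, 163, 163, 163, 164, 162, 162, 160, 162, 162, 161, 161, 162, 162, 162, 159, 160, 161, 160, 160, 159, 160, 161, 148, 136, 120, 98, 107, 108, 107, 106, 109, 124, 126, 123, 127]
185 [65, 61, 64, 65, 63, 99, 111, 114, 113, 137, 148, 155, 164, 165, 164, 164, 165, 165, 161, 163, 163, 166, 164, 163, 163, 163, 163, 162, 161, 162, 160, 160, 161, 161, 160, 160, 160, 160, 161, 159, 159, 159, 158, 160, 157, 158, 157, 145, 132, 115, 78, 65, 66, 64, 70, 70, 69, 77, 74, 79]
266
```

```bash
python3 -m creep '[{"linear":[0.14,-0.19,0.5],"roll":0},{"linear":[0,0,1],"roll":0},{"linear":[0,0,1],"roll":0},{"linear":[0,0,0.5],"roll":0},{"linear":[0,0,0],"roll":0},{"linear":[0,0,0],"roll":0}]'
python3 - <<'E'
from h import *
f=grab('wrist'); P=cloud(f); Q=P.reshape(-1,3)
q=Q[(abs(Q[:,0]-.545)<.03)&(abs(Q[:,1]+.222)<.035)&(Q[:,2]>.113)&(Q[:,2]<.127)]
print(len(q),[np.round(x,1) for x in cv2.minAreaRect((q[:,:2]*1000).astype(np.float32))],np.median(q,0).round(4),np.linalg.lstsq(np.c_[q[:,:2],np.ones(len(q))],q[:,2],rcond=None)[0].round(3)); o=monitor.get_obs(); print(o['position'],o['eef_rot'])
E
```

```text
time: 2.78
position: [0.5423, -0.2266, 0.1725]
eef_rot: [3.138, -0.14, 0.002]
force: [0.3, -0.7, -0.2]
grip_width: 0.0918
grasp_force: 0.0
2274 [array([ 544.9, -222.1]), array([50.1, 29.2]), np.float64(84.9)] [ 0.5458 -0.2224  0.1192] [-0.085  0.008  0.167]
[ 0.54258703 -0.22640033  0.17284668] [ 3.13750956e+00 -1.39017586e-01  2.83528476e-03]
```

```bash
python3 -m creep '[{"linear":[0.04,-0.11,0.25],"roll":0},{"linear":[0,0,0.5],"roll":0},{"linear":[0,0,0.5],"roll":0},{"linear":[0,0,0.5],"roll":0},{"linear":[0,0,0],"roll":0},{"linear":[0,0,0],"roll":0}]'
```

```text
time: 3.58
position: [0.5448, -0.2211, 0.1023]
eef_rot: [3.138, -0.137, 0.002]
force: [0.2, -0.1, 0.8]
grip_width: 0.0921
grasp_force: 0.0
```

Aligned, so I'll close the gripper.

```bash
python3 -m creep '[{"linear":[0,0,0],"roll":0},{"linear":[0,0,0],"roll":0},{"linear":[0,0,0],"roll":0},{"linear":[0,0,0],"roll":0},{"linear":[0,0,0],"roll":0},{"linear":[0,0,0],"roll":0},{"linear":[0,0,0],"roll":0},{"linear":[0,0,0],"roll":0}]' 0.3
```

```text
time: 4.58
position: [0.5443, -0.2213, 0.1017]
eef_rot: [3.138, -0.137, 0.0]
force: [0.4, -0.6, 1.7]
grip_width: 0.05
grasp_force: 30.0
```

```bash
python3 -m creep '[{"linear":[0,0,-0.2],"roll":0},{"linear":[0,0,-0.3],"roll":0},{"linear":[0,0,-0.3],"roll":0},{"linear":[0,0,-0.3],"roll":0},{"linear":[0,0,-0.5],"roll":0},{"linear":[0,0,-0.8],"roll":0},{"linear":[0,0,-0.8],"roll":0},{"linear":[0,0,-0.8],"roll":0},{"linear":[0,0,-0.8],"roll":0},{"linear":[0,0,-0.3],"roll":0},{"linear":[0,0,0],"roll":0},{"linear":[0,0,0],"roll":0}]'
python3 - <<'E'
from h import *
f=grab('wrist'); P=cloud(f); Q=P.reshape(-1,3);o=monitor.get_obs();p=o['position']
print(p,o['eef_rot'],o['force'])
q=Q[(abs(Q[:,0]-p[0])<.03)&(abs(Q[:,1]-p[1])<.022)&(Q[:,2]>p[2]+.008)&(Q[:,2]<p[2]+.028)]
print(len(q),(np.median(q,0)-p).round(4),np.linalg.lstsq(np.c_[q[:,:2],np.ones(len(q))],q[:,2],rcond=None)[0].round(3))
s=grab('scene'); cv2.imwrite('pics/s2.png',cv2.resize(np.hstack([s['img'][60:230,160:360],f['img'][100:270,150:350]]),(800,340)))
E
```

```text
time: 6.08
position: [0.5432, -0.221, 0.304]
eef_rot: [-3.138, 0.137, 0.005]
force: [-0.7, -0.2, -2.2]
grip_width: 0.0495
grasp_force: 30.0
[ 0.54326605 -0.22093298  0.30391498] [-3.13765754  0.13744475  0.00487992] [ 0.05623436  0.50669783 -2.4157764 ]
4527 [ 0.0032 -0.0001  0.0176] [-0.15   0.013  0.405]
```

View pics/s2.png

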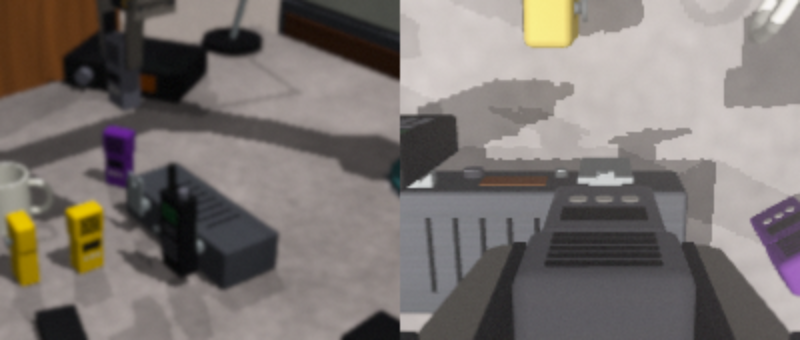

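Mic is held clear of the clip (left half at (122,85), right half close-up), and the radio is undisturbed. I'll carry it over, stopping short of the pocket so the wrist camera can see the dock.

```bash
python3 -m creep '[{"linear":[-0.15,-0.5,0],"roll":0},{"linear":[-0.3,-0.95,0],"roll":0},{"linear":[-0.3,-0.95,0],"roll":0},{"linear":[-0.3,-0.95,0],"roll":0},{"linear":[-0.3,-0.95,0],"roll":0},{"linear":[-0.3,-0.95,0],"roll":0},{"linear":[-0.3,-0.95,0],"roll":0},{"linear":[-0.3,-0.95,0],"roll":0},{"linear":[-0.3,-0.95,0],"roll":0},{"linear":[-0.3,-0.95,0],"roll":0},{"linear":[-0.3,-0.95,0],"roll":0},{"linear":[-0.3,-0.95,0],"roll":0}]'; python3 -m creep '[{"linear":[0,0,0],"roll":-0.7},{"linear":[0,0,0],"roll":0},{"linear":[0,0,0],"roll":0}]'
cat > dock.py <<'E'
from h import *
f=grab('wrist'); P=cloud(f); Q=P.reshape(-1,3);o=monitor.get_obs();p=o['position']
r=o['eef_rot']; print('tcp',p.round(4),'yaw',np.degrees(2*np.arctan2(r[1],r[0])).round(2), o['grasp_force'])
R=cv2.Rodrigues(np.array(r))[0]; L=(Q-p)@R  # tool coords
v=f['img'].copy(); cv2.imwrite('pics/wd.png',v)
m=(abs(L[:,1])<.02)&(L[:,2]>-.012)&(L[:,2]<.03)&(L[:,0]>.010)&(L[:,0]<.03)
q=L[m]; print('front n',len(q),'x=a*z+b*y+c',np.linalg.lstsq(np.c_[q[:,2],q[:,1],np.ones(len(q))],q[:,0],rcond=None)[0].round(4))
def rect(n,m): 
    q=Q[m]
    if len(q)>9: print(n,len(q),[np.round(x,1) for x in cv2.minAreaRect((q[:,:2]*1000).astype(np.float32))],np.median(q,0).round(4))
near=(abs(Q[:,0]-.51)<.12)&(abs(Q[:,1]-.226)<.07)
rect('house',near&(abs(Q[:,2]-.049)<.005))
rect('dockall',near&(Q[:,2]>.025)&(Q[:,2]<.055))
rect('floor',(abs(Q[:,0]-.546)<.03)&(abs(Q[:,1]-.228)<.035)&(abs(Q[:,2]-.012)<.005))
rect('rims',near&(Q[:,0]>.52)&(Q[:,2]>.03)&(Q[:,2]<.043))
E
python3 dock.py
```

```text
time: 7.68
position: [0.4431, 0.2293, 0.3054]
eef_rot: [3.138, -0.135, -0.001]
force: [0.6, 0.0, -1.9]
grip_width: 0.0498
grasp_force: 30.0
time: 8.05
position: [0.4446, 0.227, 0.3054]
eef_rot: [3.141, 0.051, -0.001]
force: [0.4, -0.2, -2.1]
grip_width: 0.0498
grasp_force: 30.0
tcp [0.4448 0.2268 0.3055] yaw 1.85 29.99801069498062
front n 1586 x=a*z+b*y+c [-0.0321  0.0017  0.0142]
house 3144 [array([476. , 224.8]), array([84.4, 77.5]), np.float64(1.1)] [0.4779 0.2251 0.0492]
dockall 4720 [array([507.6, 225.6]), array([147.4,  78. ]), np.float64(1.3)] [0.4983 0.2255 0.0485]
floor 881 [array([548.7, 226.7]), array([36.1, 50.5]), np.float64(1.7)] [0.5489 0.2269 0.0114]
rims 1287 [array([550.4, 226.1]), array([61.1, 77.5]), np.float64(0.5)] [0.549  0.2261 0.0349]
```

View pics/wd.png

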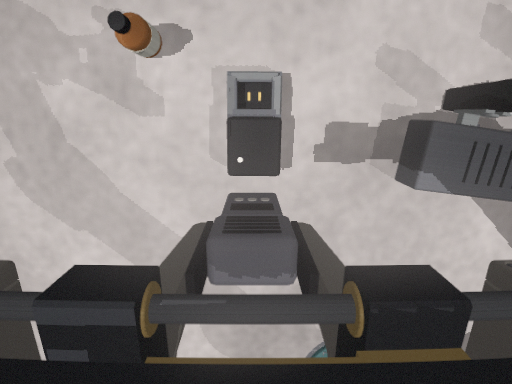

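Wrist view: pocket at (254,95), housing at (254,145), and the grille faces up-image, the same way as the pocket (+x). I'll check the mic's lean over its full length and move above the pocket.

```bash
python3 -m creep '[{"linear":[0.5,0.02,0.2],"roll":0.05},{"linear":[0.7,0.02,0.4],"roll":0},{"linear":[0.7,0.02,0.7],"roll":0},{"linear":[0.5,0.02,0.8],"roll":0},{"linear":[0.25,0.01,0.8],"roll":0},{"linear":[0,0,0.7],"roll":0},{"linear":[0,0,0],"roll":0},{"linear":[0,0,0],"roll":0}]'
cat > fr.py <<'E'
from h import *
f=grab('wrist'); P=cloud(f); Q=P.reshape(-1,3);o=monitor.get_obs();p=o['position'];r=o['eef_rot']
print('tcp',p.round(4),'yaw',np.degrees(2*np.arctan2(r[1],r[0])).round(2))
R=cv2.Rodrigues(np.array(r))[0]; L=(Q-p)@R
m=(abs(L[:,1])<.02)&(L[:,2]>-.010)&(L[:,2]<.08)&(L[:,0]>.004)&(L[:,0]<.02); q=L[m]
for lo in np.arange(-.01,.08,.01):
    k=q[(q[:,2]>lo)&(q[:,2]<lo+.01)]
    if len(k)>5: print(lo.round(3),len(k),np.percentile(k[:,0],[10,50,90]).round(4))
T=L[(abs(L[:,1])<.03)&(abs(L[:,0])<.03)&(L[:,2]<-.012)&(L[:,2]>-.022)]
print('top',[np.round(x,1) for x in cv2.minAreaRect((T[:,:2]*1000).astype(np.float32))],np.median(T,0).round(4))
t=grab('top'); C=cloud(t)
cv2.imwrite('pics/fin.png',cv2.resize(np.hstack([f['img'][60:240,160:340],grab('scene')['img'][180:300,290:410].repeat(3,0).repeat(3,1)[::2,::2]]),None,fx=2,fy=2))
E
python3 fr.py
```

```text
time: 9.1
position: [0.5517, 0.2267, 0.1627]
eef_rot: [-3.141, -0.039, -0.002]
force: [-0.2, -0.2, -1.7]
grip_width: 0.0495
grasp_force: 30.0
tcp [0.5519 0.2269 0.1631] yaw -358.55
-0.01 454 [0.0137 0.0144 0.0149]
0.0 422 [0.0136 0.0141 0.0147]
0.01 265 [0.0134 0.0139 0.0144]
0.02 282 [0.0127 0.0132 0.0134]
0.03 280 [0.0129 0.0137 0.014 ]
0.04 155 [0.0126 0.0135 0.0138]
0.05 216 [0.0123 0.0127 0.0136]
0.06 126 [0.012  0.0123 0.0125]
0.07 141 [0.0118 0.0121 0.0123]
top [array([-0.3,  0.1]), array([29.6, 59.7]), np.float64(0.0)] [ 0.0021  0.0002 -0.017 ]
```

View pics/fin.png

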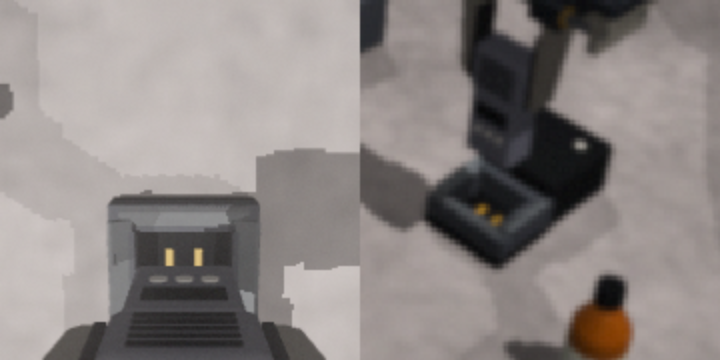

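Mic is upright over the pocket: contacts at about (182,257) are centred on the mic in the left half. I'll descend slowly.

```bash
python3 -m creep '[{"linear":[-0.03,0,0.2],"roll":0},{"linear":[0,0,0.3],"roll":0},{"linear":[0,0,0.3],"roll":0},{"linear":[0,0,0.3],"roll":0},{"linear":[0,0,0.2],"roll":0},{"linear":[0,0,0.1],"roll":0},{"linear":[0,0,0],"roll":0},{"linear":[0,0,0],"roll":0}]'
```

```text
time: 10.25
position: [0.5501, 0.2266, 0.1059]
eef_rot: [-3.141, -0.041, -0.001]
force: [-0.3, -0.7, -1.0]
grip_width: 0.0494
grasp_force: 30.0
```

```bash
python3 -m creep '[{"linear":[0,0,0.1],"roll":0},{"linear":[0,0,0.08],"roll":0},{"linear":[0,0,0.05],"roll":0},{"linear":[0,0,0],"roll":0},{"linear":[0,0,0],"roll":0}]'
```

```text
time: 10.88
position: [0.5499, 0.2265, 0.0964]
eef_rot: [-3.141, -0.041, -0.0]
force: [-0.6, -0.4, -1.9]
grip_width: 0.0498
grasp_force: 30.0
```

```bash
for i in 1; do python3 -m creep '[{"linear":[0,0,0.03],"roll":0},{"linear":[0,0,0.02],"roll":0},{"linear":[0,0,0],"roll":0}]'; done; python3 -m creep '[{"linear":[0,0,0.02],"roll":0},{"linear":[0,0,0],"roll":0}]'
```

```text
time: 11.25
position: [0.5498, 0.2264, 0.0943]
eef_rot: [3.141, 0.041, -0.0]
force: [-0.8, 0.9, -2.0]
grip_width: 0.0499
grasp_force: 30.0
time: 11.5
position: [0.55, 0.2265, 0.0938]
eef_rot: [3.141, 0.041, 0.0]
force: [-0.2, -1.0, 0.3]
grip_width: 0.0499
grasp_force: 30.0
```

```bash
python3 -m creep '[{"linear":[0,0,0.02],"roll":0},{"linear":[0,0,0],"roll":0}]'
```

```text
time: 11.75
position: [0.55, 0.2266, 0.0938]
eef_rot: [3.141, 0.041, 0.001]
force: [-2.0, -1.4, 5.5]
grip_width: 0.0496
grasp_force: 30.0
```

Force is up to +5.5 N with no more downward travel, so it is on the floor. Releasing, then withdrawing straight up.

```bash
python3 -m creep '[{"linear":[0,0,0],"roll":0},{"linear":[0,0,0],"roll":0},{"linear":[0,0,0],"roll":0},{"linear":[0,0,0],"roll":0},{"linear":[0,0,0],"roll":0},{"linear":[0,0,0],"roll":0}]' 1; python3 -m creep '[{"linear":[0,0,-0.2],"roll":0},{"linear":[0,0,-0.5],"roll":0},{"linear":[0,0,-0.8],"roll":0},{"linear":[0,0,-0.8],"roll":0},{"linear":[0,0,-0.8],"roll":0},{"linear":[0,0,-0.8],"roll":0},{"linear":[0,0,0],"roll":0},{"linear":[0,0,0],"roll":0}]'
python3 - <<'E'
from h import *
f=grab('wrist'); Q=cloud(f).reshape(-1,3)
q=Q[(abs(Q[:,0]-.548)<.035)&(abs(Q[:,1]-.2265)<.035)&(Q[:,2]>.104)&(Q[:,2]<.122)]
print(len(q),[np.round(x,1) for x in cv2.minAreaRect((q[:,:2]*1000).astype(np.float32))],np.median(q,0).round(4),np.linalg.lstsq(np.c_[q[:,:2],np.ones(len(q))],q[:,2],rcond=None)[0].round(3))
cv2.imwrite('pics/end.png',np.hstack([cv2.resize(f['img'][60:260,130:380],(400,320)),cv2.resize(grab('scene')['img'][120:320,180:430],(400,320))]))
E
```

```text
time: 12.5
position: [0.5499, 0.2265, 0.0927]
eef_rot: [-3.141, -0.041, 0.0]
force: [0.4, 0.3, 0.6]
grip_width: 0.0919
grasp_force: 0.0
time: 13.5
position: [0.5495, 0.2262, 0.2488]
eef_rot: [3.141, 0.041, -0.0]
force: [-0.0, 0.2, -0.8]
grip_width: 0.0919
grasp_force: 0.0
1256 [array([547.8, 226.3]), array([29.4, 49.7]), np.float64(1.5)] [0.549  0.2262 0.1109] [-0.058 -0.001  0.143]
```

View pics/end.png

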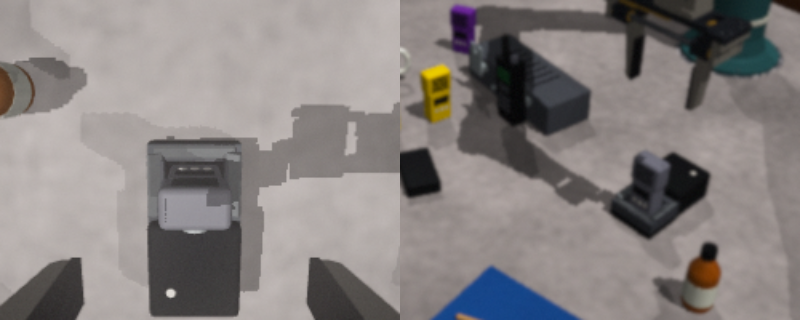

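The mic stands in the pocket with its top at z 0.111 m (expected 0.112). It is centred, its grille faces the front, and the gripper is clear.

```bash
python3 -c "
from plant import job_done
print(job_done())"
```

```text
the job is handed in; nothing more can be done
None
```

The microphone is off its clip and standing upright in the dock's pocket with its grille to the front, the radio still hangs on its clip, and the job is handed in; the hand-in call returned no verdict.

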